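# Latch the two-part plaster pot mould

## Robot

A 6-joint arm with a two-finger parallel gripper is mounted at the origin on the work surface. World frame = base frame: x ahead of the robot, y to its left, z up, the work surface at z = 0. Lengths are in mm, angles in rad, forces in N, time in s.
With the tool pointing down it reaches from about 300 to 775 mm from the base axis. Payload 14.6 kg.
Tool frame: the origin (TCP) lies between the finger pads; the fingertips stand 19 mm ahead of it and the grasp point (between the pads) is the TCP; z points along the fingers, y is the line along which they close (so a half turn about z gives the same grasp; the last joint's range is limited). The gripper opens to 94 mm and grips with 3 to 60 N. Pads are 16 mm wide; open, the fingers measure 119 mm over their backs; the gripper's body (75 mm by 177 mm) begins 78 mm behind the grasp point.
Start: joints at [-1.395, 0.3, 1.521, -0, 1.321, -0.067], TCP at [132.225, -533.859, 224.446] pointing down, gripper open.
Joint ranges: [-3.03, 3.03], [-0.79, 2.21], [0.23, 2.52], [-1.04, 4.18], [0, 3.07], [-2.55, 2.55]. Speed limits (rad/s): [2.22, 2.22, 2.57, 3.14, 3.14, 3.14].

## Interface

Orientations are given as [roll, pitch, yaw] about the fixed x, y, z axes, in that order (R = Rz(yaw) Ry(pitch) Rx(roll)).
In Python, from cell import monitor, imaging, job, find_in, trace gives the robot as it stands. The module is installed in compiled form; this text tells all that it offers.
- The arm moves only by the tool arm_command, never from a script. Its argument "steps" is a list of rows, each a list of 5 numbers: the opening, from 0 (shut) to 1 (fully open), then the shift along the tool's x, y, z in mm, then the turn about the tool's z in degrees. In form: [[gripper, dx, dy, dz, turn], ...]. A call has 1 to 20 rows; each row is the pose to reach, as a shift and turn from the pose commanded when the call began, along the tool's axes at that moment; what a row does not reach only later rows make up. A row lasts 1/8 s, in which the tool goes at most 62.5 mm and 10.7 degrees, less where a joint would pass 70% of its speed; a pose out of reach is approached as far as the arm can. A call with a gripper value outside its range is refused whole. The fingers move at their own pace and stop on an object; "force" is the grip in N (left out, the last holds). Time passes only in rows, so rows that repeat a pose let the fingers close. It gives the time, the measured TCP pose, the force, the opening and the grip force at its end, in the units of the state.
- monitor.read_state(): the state, without advancing time (a new reading comes with each control period).
- imaging.camera(name): name is "scene" or "top" or "wrist"; returns a dict with "img" (480x640x3 uint8, red, green, blue), "mtx" (3x3 intrinsics, pixels), "view" (4x4, takes a point from world to camera coordinates). Camera axes: x right, y down, z forward; pixel columns grow to the right and rows downward; lengths in mm; the calibration is good to about 2 mm. The wrist camera is an equidistant fisheye: a pixel r from the principal point sees the ray r / f radians off the axis. A picture is of the moment at which its call begins. There is no depth.
- job.sign_off(): hands the job in; it is judged then, once.
Trained networks look in a picture, given as the dict that the camera call returned (one of the last four; its "shot" number tells which), for a name from the list of things; names that differ only in an ending like _2 or _b are one class to them, and where a whole thing is asked for, a point or a joint stands for the part that bears it (a point fixed in the world has none). Each returns a list of dicts, best first, with "p" (0 to 1); they miss things now and then, are a little off and sometimes report something else, mostly with a low value. They report only what shows in the picture. A call takes as long as a camera call. They do not tell look-alikes from the thing itself.
- find_in(picture, target): "rect" ([centre column, centre row, width, height] in pixels, round what is visible of it).
- trace(picture, target): "region" (480x640 bool, what is visible of it) and "rect" ([centre column, centre row, width, height] in pixels, round what is visible of it).
The state is a dict: "clock": time; "joints": joint angles; "qd": joint speeds; "effort": joint torques, N m; "eef_pos": TCP position; "eef_rot": TCP orientation; "wrist_force": force on the tool from outside, world axes, zero at the start; "moment": the same for the moment, N m; "finger_gap": finger opening in mm; "finger_force": force on a finger pad.
Only numpy, scipy, OpenCV 4.12 (cv2) and the standard library are available. Lean on these libraries where they do the work, as an engineer would, in place of code of your own. Each camera call takes 0.05 s, during which the arm holds its last target. There are 200 camera calls.

## Task

Close the two-part plaster mould: gently slide the loose half along its rails fully home against the fixed half, past its stiff register pins, hook the latch's steel loop over the keeper on the loose half so that its bar is caught under the keeper's lip, then press the red lever down flat, past its over-center point, so that it stays shut. Plaster and latch are delicate, so keep every push under 30 N, and leave the pots, paints, rinse jar and brush standing where they are.

Things in the scene. Friction and masses are not known exactly. Their poses are not given: they have to be found in the camera images.
- mould_base: Fixed plywood board 270 x 166 x 12 mm with the fixed plaster half, two rails and the latch. Origin: underside, below the parting plane's middle. x points along the board from the fixed to the loose half (closing is -x), y across, z up. Board x -115..155; fixed half x -100..0, y -55..55, z 12..82; rails x 0..150, y 58 to 82 on both sides, top z 25. The latch stands at y 0 on the fixed half.
- mould_half: Loose plaster half, 110 mm wide (y), on an 8 mm plywood carriage 130 mm wide that the rails guide and hold down (1 to 1.5 mm play); 0.35 to 0.65 kg. Origin: middle of its parting face, at the bottom edge; it fills x 0..90, z 0..70; axes as mould_base. Its origin's x in mould_base's frame is the gap between the halves: 20 to 45 mm at first, 0 when home. Slides with 2 to 9 N, the last 5 mm with 14 to 20.
- push_face (a point): Middle of the loose half's outer (+x) end face, 35 mm above its underside; axes as mould_half. Push here towards -x to slide the half home.
- pin_tips (a point): Midway between the tips of two 10 mm brass register pins (y +-42, z 46 mm in mould_base's frame) that stand 5 mm proud of the fixed half's parting face. The loose half pushes them in over its last 5 mm; they are stiff, adding about 12 N of friction, and stay in. The half is home when plaster meets plaster and the force rises.
- keeper_lip (a point): Middle of the top of the keeper, z 84.5 mm in mould_half's frame, x 16.5. The keeper is a steel hook 18 mm wide in y on the loose half's top: a post, x 11.8..15.8, with a brass lip (z 81..84.5, x 11.8..21.3) that overhangs away from the latch. The mouth under the lip opens to +x, down to a foot plate at z 73.
- keeper_seat (a point): Where the centre of the loop's bar lies when hooked and taut: against the +x side of the keeper's post, under the lip; x 18, z 78.8 mm in mould_half's frame. Axes as mould_half.
- lever_pivot (a point): Pivot of the lever, along y: x -27, z 95 mm in mould_base's frame (13 mm above the fixed half's top); axes as mould_base.
- latch_lever (a joint): Lever angle about lever_pivot, rad. 0 = flat, handle along -x over the fixed half (hard stop); 1.57 = straight up; 2.1 = hard stop, leaning to the keeper. Friction holds it where left (1.2 N at the end). With the loop hooked it tightens from about 1.2 rad down, takes 2 to 6 N at the end, passes over center at about 0.3 rad and then pulls itself to 0.
- lever_end (a point): On the handle's upper face (facing up when flat, facing the keeper when upright) at its free end, 55 mm from the pivot, 6 mm off the line through the pivot; x runs along the handle to the pivot, z off its upper face. The handle is 19 mm wide; from 30 to 56 mm it has a red grip 24 mm wide, upper face 8 mm off that line.
- loop_pivot (a point): Pivot of the loop, along y. It rides on the lever, 16 mm from lever_pivot (at x -15.7, z -3.2 mm from it when the lever is flat), so opening the lever carries the loop towards the keeper, and closing it draws the loop back.
- latch_loop (a joint): Loop angle relative to the lever, rad; the loop's elevation above level (bar end up) is this minus the lever angle. Friction holds it where left (0.4 N at the bar), so turning the lever back carries an unhooked loop up with it: draw the bar against the post, under the lip, before letting go.
- loop_bar (a point): Centre of the loop's brass cross bar, 4.4 mm round, along y. The loop is two steel side strips 7 mm high, 3 mm thick, outer width 32, inner 26, 56.2 mm from loop_pivot to bar (x of this point), springy lengthwise, 14 N/mm. Pinch it across the strips near the bar. It clears the lip 6 mm beyond keeper_seat; with mould home and lever fully open it reaches 13 mm beyond.
- clay_pot_a: Bystander: terracotta pot, 68 mm wide, 71 mm high, beside the board on its -y side; origin under its centre.
- clay_pot_b: Bystander: terracotta pot, 72 mm wide, 75 mm high; origin under its centre.
- paint_blue: Bystander: blue paint bottle, 54 mm wide, 120 mm high; origin under its centre.
- paint_green: Bystander: small green paint bottle, 40 mm wide, 85 mm high; origin under its centre.
- paint_white: Bystander: white paint bottle, 54 mm wide, 120 mm high; origin under its centre.
- rinse_jar: Bystander: glass rinse jar, 70 mm wide, 80 mm high; origin under its centre.
- brush: Bystander: paint brush 170 mm long, lying on the table; origin under its middle.
There are look-alikes about, which are no part of the job. What is shaped like the mould_half but green or orange is not meant.

How it is judged:
By the outcome, as a careful person would: the job done as asked, in the order asked, and still so for the second after the job is handed in, with the robot touching nothing.
It also fails if it takes over 64 s, if anything falls off the work surface, if the arm or the gripper's body presses on something with over 40 N, if the wrist force passes 120 N, or if a joint passes its speed limit or range.

## Working session

There is one attempt and no reset: what is moved stays moved. The work goes in short steps, Python scripts to look and compute and a tool call to move; the robot and the scene stay as the last step left them, time stands still between calls to the robot, and variables do not carry over. Pictures are saved under pics/ and viewed, at most 10 in all, crops included, and the job is handed in when it is done.

Besides the shell and the picture viewer there is one more tool, called as name(argument=value, ...), one argument or row to a line, values as JSON. arm_command: Moves the arm, as the interface text tells. Its arguments: {"type":"object","properties":{"steps":{"type":"array","items":{"type":"array","items":{"type":"number"}}},"force":{"type":"number"}},"required":["steps"]}

```bash
mkdir -p pics; ls
cat > h.py <<'E'
from cell import monitor, imaging, job, find_in, trace
import numpy as np, cv2
from scipy.spatial.transform import Rotation as R
def ray(c,uv):
    K=c["mtx"];V=np.array(c["view"]);u,v=uv
    x=(u-K[0][2])/K[0][0];y=(v-K[1][2])/K[1][1]
    if c.get("fish"):
        r=np.hypot(x,y);d=np.array([x/r*np.sin(r),y/r*np.sin(r),np.cos(r)]) if r>1e-9 else np.array([0,0,1.])
    else: d=np.array([x,y,1.])
    Rm=V[:3,:3];o=-Rm.T@V[:3,3];d=Rm.T@d
    return o,d/np.linalg.norm(d)
def tri(rs):
    A=np.zeros((3,3));b=np.zeros(3)
    for o,d in rs:
        P=np.eye(3)-np.outer(d,d);A+=P;b+=P@o
    p=np.linalg.solve(A,b)
    return p,[float(np.linalg.norm((np.eye(3)-np.outer(d,d))@(p-o))) for o,d in rs]
def atz(c,uv,z):
    o,d=ray(c,uv);return o+d*(z-o[2])/d[2]
def proj(c,p):
    K=np.array(c["mtx"]);V=np.array(c["view"]);q=V[:3,:3]@np.array(p)+V[:3,3]
    if c.get("fish"):
        rr=np.hypot(q[0],q[1]);t=np.arctan2(rr,q[2]);s=t/rr if rr>1e-9 else 0
        return np.array([K[0,0]*q[0]*s+K[0,2],K[1,1]*q[1]*s+K[1,2]])
    return np.array([K[0,0]*q[0]/q[2]+K[0,2],K[1,1]*q[1]/q[2]+K[1,2]])
def cam(n,f=None):
    c=imaging.camera(n);c["fish"]=n=="wrist"
    if f: cv2.imwrite(f"pics/{f}.png",c["img"][:,:,::-1])
    return c
def st():
    s=monitor.read_state();print({k:np.round(s[k],3).tolist() for k in("clock","joints","eef_pos","eef_rot","wrist_force","finger_gap","finger_force")});return s
E
python3 - <<'E'
from h import *
st()
for n in("scene","top"):
    c=cam(n,n+"0");print(n,np.round(c["mtx"],1).tolist(),np.round(c["view"],3).tolist())
    for t in("mould_base","mould_half","push_face","pin_tips","keeper_lip","keeper_seat","lever_pivot","lever_end","loop_pivot","loop_bar","clay_pot_a","paint_blue","rinse_jar","brush"):
        print(t,[(round(float(d["p"]),2),np.round(d["rect"]).astype(int).tolist()) for d in find_in(c,t)[:4]])
E
```

```text
pics
{'clock': 0.0, 'joints': [-1.395, 0.3, 1.522, -0.0, 1.321, -0.067], 'eef_pos': [132.216, -533.625, 223.893], 'eef_rot': [-3.14, -0.0, 0.243], 'wrist_force': [-0.636, -0.187, 0.4], 'finger_gap': 94.082, 'finger_force': 0.0}
scene [[564.9, 0.0, 312.6], [0.0, 564.9, 231.8], [0.0, 0.0, 1.0]] [[0.648, 0.762, 0.005, -347.611], [0.632, -0.534, -0.562, -311.837], [-0.425, 0.368, -0.827, 1519.675], [0.0, 0.0, 0.0, 1.0]]
mould_base [(0.67, [290, 261, 137, 116])]
mould_half [(0.95, [306, 232, 65, 70]), (0.85, [344, 164, 59, 53]), (0.68, [402, 211, 57, 67]), (0.66, [360, 377, 63, 81])]
push_face [(0.84, [402, 212, 57, 63]), (0.61, [306, 232, 64, 66])]
pin_tips []
keeper_lip [(0.88, [401, 211, 56, 67]), (0.79, [360, 375, 61, 76]), (0.71, [344, 163, 58, 49]), (0.7, [423, 304, 64, 54])]
keeper_seat [(0.79, [363, 374, 65, 80]), (0.76, [404, 213, 56, 66]), (0.76, [342, 163, 62, 50]), (0.7, [305, 234, 62, 70])]
lever_pivot [(0.94, [289, 259, 132, 120])]
lever_end [(0.49, [272, 236, 14, 32])]
loop_pivot [(0.59, [276, 235, 23, 32])]
loop_bar [(0.46, [291, 260, 135, 118])]
clay_pot_a [(0.84, [322, 2
[... 609 characters left out ...]
9, 50, 49]), (0.66, [323, 243, 35, 45])]
pin_tips []
keeper_lip [(0.95, [248, 279, 53, 51]), (0.73, [246, 210, 58, 45]), (0.6, [325, 241, 36, 45]), (0.59, [294, 142, 48, 54])]
keeper_seat [(0.75, [321, 241, 37, 47]), (0.65, [367, 137, 47, 52]), (0.64, [247, 210, 53, 46]), (0.63, [294, 139, 53, 51])]
lever_pivot [(0.98, [339, 241, 103, 66])]
lever_end [(0.48, [357, 234, 17, 10])]
loop_pivot [(0.42, [358, 236, 16, 9]), (0.27, [341, 239, 102, 64])]
loop_bar []
clay_pot_a [(0.78, [348, 190, 23, 25]), (0.77, [174, 198, 30, 26])]
paint_blue [(0.81, [180, 266, 27, 19]), (0.72, [339, 240, 103, 67])]
rinse_jar [(0.74, [453, 193, 27, 30]), (0.49, [324, 241, 34, 46])]
brush [(0.77, [426, 325, 36, 54])]
```

View pics/scene0.png

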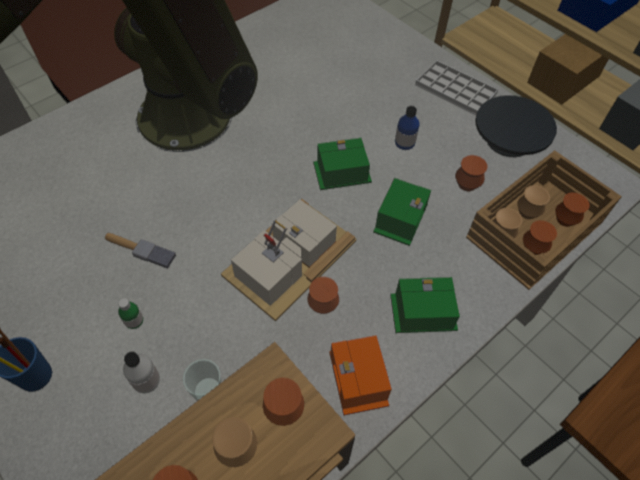

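Run:
```python
import cv2
a=cv2.imread("pics/scene0.png")[185:325,215:375];b=cv2.imread("pics/top0.png")[180:290,260:420]
a=cv2.resize(a,(640,560),interpolation=cv2.INTER_CUBIC);b=cv2.resize(b,(800,550),interpolation=cv2.INTER_CUBIC)
cv2.imwrite("pics/ca.png",a);cv2.imwrite("pics/cb.png",b)
```

```text
(no output)
```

View pics/ca.png

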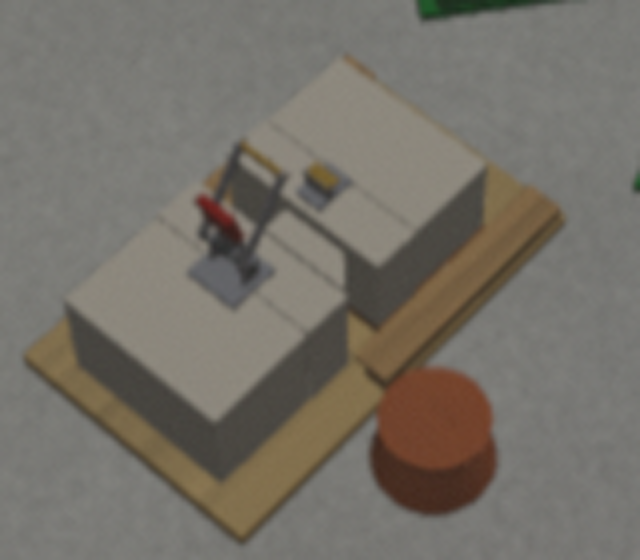

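View pics/cb.png

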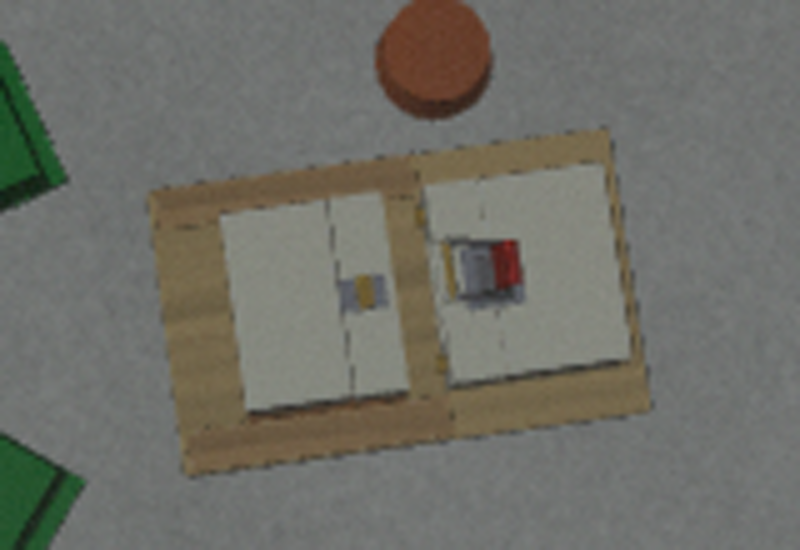

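The scene shows one white mould on plywood, with the half at about (306,232) and the latch at (275,235). The look-alikes are green halves at (344,164), (402,211) and (427,304), and an orange one at (360,377). I'm taking the white half, which is on the rails beside the red-lever latch; the crops confirm it. Pot a is at (322,295).

```bash
cat > fit.py <<'E'
from h import *
from scipy.optimize import least_squares
s,t=cam("scene"),cam("top")
S=lambda u,v:(215+u/4-.375,185+v/4-.375)
T=lambda u,v:(260+u/5-.4,180+v/5-.4)
# (cam,pixel,x,y,z,isloose)
D=[(s,S(243,541),-115,-83,6,0),(s,S(25,355),-115,83,12,0),(s,S(218,415),-100,-55,82,0),(s,S(70,303),-100,55,82,0),(s,S(346,298),0,-55,82,0),
(s,S(378,262),0,-55,82,1),(s,S(485,165),90,-55,82,1),(s,S(348,57),90,55,82,1),
(t,T(608,128),-115,-83,12,0),(t,T(652,408),-115,83,12,0),(t,T(425,187),0,-55,82,0),(t,T(603,165),-100,-55,82,0),(t,T(630,358),-100,55,82,0),
(t,T(383,193),0,-55,82,1),(t,T(410,393),0,55,82,1),(t,T(222,213),90,-55,82,1),(t,T(150,190),155,-83,24,0),(t,T(188,475),155,83,24,0),
(t,T(366,291),16.5,0,96.5,1),(s,S(322,176),16.5,0,96.5,1)]
def M(p,q):
    c,n=np.cos(p[2]),np.sin(p[2]);return np.array([p[0]+c*q[0]-n*q[1],p[1]+n*q[0]+c*q[1],q[2]+p[4]])
f=lambda p:np.concatenate([proj(c,M(p,(x+l*p[3],y,z)))-np.array(px) for c,px,x,y,z,l in D])
r=least_squares(f,[550,0,1.5,30,0],loss="soft_l1");print(np.round(r.x,3));print(np.round(r.fun.reshape(-1,2),1).tolist())
def inv(w):
    c,n=np.cos(r.x[2]),np.sin(r.x[2]);d=w[:2]-r.x[:2];return np.round([c*d[0]+n*d[1],-n*d[0]+c*d[1],w[2]-r.x[4]],1)
for n,a,b in(("bar",S(260,160),T(450,270)),("red",S(218,220),T(507,265))):
    w,e=tri([ray(s,a),ray(t,b)]);print(n,np.round(w,1),inv(w),e)
for nm,q in(("pf",(90+r.x[3],0,47)),("lip",(16.5+r.x[3],0,96.5)),("piv",(-27,0,95))):print(nm,np.round(M(r.x,q),1))
E
python3 fit.py
```

```text
[ 5.35824e+02 -8.45130e+01  1.71400e+00  2.27320e+01 -4.06000e-01]
[[-0.4, 0.9], [-1.3, 0.1], [-1.1, 2.4], [-2.3, -0.8], [0.4, -0.3], [-0.3, 1.8], [0.5, -0.4], [-2.9, -0.2], [-0.5, -0.3], [-0.4, 0.6], [-0.8, -0.4], [-0.5, -1.0], [0.3, -0.1], [-0.6, -0.4], [-0.3, -0.8], [-0.9, 0.1], [-1.7, -0.3], [-1.5, 0.4], [-0.2, 0.0], [-0.6, 0.1]]
bar [535.9 -88.1 156.6] [ -3.5   0.5 157. ] [0.6342380182315693, 0.6342380182314984]
red [ 540.4 -119.3  137.9] [-35.1   0.4 138.3] [0.3739804119878524, 0.37398041198798576]
pf [519.7  27.1  46.6]
lip [530.2 -45.7  96.1]
piv [ 539.7 -111.2   94.6]
```

```bash
cat > go.py <<'E'
from h import *
import sys
P=[535.8,-84.5,1.714]   # mould frame pose
def mould(w):
    c,n=np.cos(P[2]),np.sin(P[2]);d=np.array(w[:2])-P[:2];return np.array([c*d[0]+n*d[1],-n*d[0]+c*d[1],w[2]])
def world(q):
    c,n=np.cos(P[2]),np.sin(P[2]);return np.array([P[0]+c*q[0]-n*q[1],P[1]+n*q[0]+c*q[1],q[2]])
def plan(*targets):
    s=st();Rt=R.from_euler("xyz",s["eef_rot"]).as_matrix();p=np.array(s["eef_pos"])
    print("tcp mould",np.round(mould(p),1),"turn",round(float(np.degrees(s["eef_rot"][2]-P[2])),1),"F mould",np.round(R.from_euler("z",-P[2]).apply(s["wrist_force"]),1))
    for q in targets: print(q,np.round(Rt.T@(world(q)-p),1))
if __name__=="__main__": plan(*[tuple(map(float,a.split(","))) for a in sys.argv[1:]])
E
python3 go.py 150,0,215 150,0,54
```

```text
{'clock': 1.6, 'joints': [-1.395, 0.3, 1.521, -0.0, 1.321, -0.067], 'eef_pos': [132.22, -533.848, 224.414], 'eef_rot': [-3.142, 0.0, 0.243], 'wrist_force': [-0.658, 0.4, 0.052], 'finger_gap': 93.962, 'finger_force': 0.0}
tcp mould [-387.2  463.6  224.4] turn -84.3 F mould [0.5 0.6 0.1]
(150.0, 0.0, 215.0) [ 514.7 -488.4    9.4]
(150.0, 0.0, 54.0) [ 514.7 -488.4  170.4]
```

arm_command(
  steps=[
    [0,515,-488,9,-84.3],
    [0,515,-488,9,-84.3],
    [0,515,-488,9,-84.3],
    [0,515,-488,9,-84.3],
    [0,515,-488,9,-84.3],
    [0,515,-488,9,-84.3],
    [0,515,-488,9,-84.3],
    [0,515,-488,9,-84.3],
    [0,515,-488,9,-84.3],
    [0,515,-488,9,-84.3],
    [0,515,-488,9,-84.3],
    [0,515,-488,9,-84.3],
    [0,515,-488,9,-84.3],
    [0,515,-488,9,-84.3],
    [0,515,-488,9,-84.3],
    [0,515,-488,9,-84.3],
  ],
  force=15,
)

```text
clock: 3.6
eef_pos: [514.6, 62.9, 215.7]
eef_rot: [3.141, 0.0, 1.713]
wrist_force: [-0.4, 0.0, -0.5]
finger_gap: 0.2
finger_force: 0.0
```

Run:
```python
from go import *
plan((150,0,54))
c=cam("wrist","w1");im=c["img"].copy()
for q in [(-115,-83,12),(-115,83,12),(155,-83,24),(155,83,24),(0,55,82),(0,-55,82),(22.7,-55,82),(22.7,55,82),(112.7,-55,82),(112.7,55,82),(39.2,0,96.5),(-3.5,0,157),(-27,0,95)]:
    u=proj(c,world(q));cv2.circle(im,tuple(int(round(x)) for x in u),3,(255,0,255),1)
cv2.imwrite("pics/w1a.png",im[:,:,::-1])
```

```text
{'clock': 3.6, 'joints': [0.051, 0.237, 1.622, -0.0, 1.283, -0.091], 'eef_pos': [514.648, 62.858, 215.75], 'eef_rot': [3.141, 0.0, 1.713], 'wrist_force': [-0.351, 0.043, -0.533], 'finger_gap': 0.241, 'finger_force': 0.0}
tcp mould [ 1.489e+02 -1.000e-01  2.157e+02] turn -0.1 F mould [ 0.1  0.3 -0.5]
(150, 0, 54) [  1.1  -0.2 161.7]
```

View pics/w1a.png

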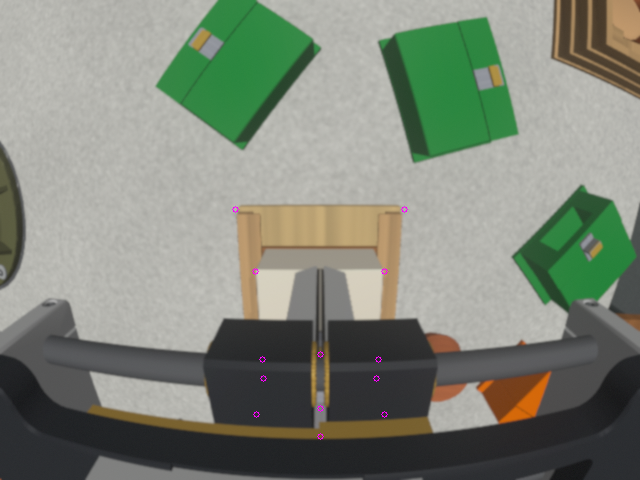

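arm_command(
  steps=[
    [0,1,0,60,0],
    [0,1,0,120,0],
    [0,1,0,162,0],
    [0,1,0,162,0],
    [0,1,0,162,0],
    [0,-8,0,162,0],
    [0,-16,0,162,0],
    [0,-20,0,162,0],
    [0,-22,0,162,0],
    [0,-24,0,162,0],
    [0,-25,0,162,0],
    [0,-26,0,162,0],
    [0,-27,0,162,0],
    [0,-28,0,162,0],
  ],
)

```text
clock: 5.4
eef_pos: [518.7, 36.1, 53.4]
eef_rot: [-3.141, -0.0, 1.714]
wrist_force: [-0.6, 2.5, 1.0]
finger_gap: 0.5
finger_force: 1.2
```

```bash
python3 go.py
```

```text
{'clock': 5.4, 'joints': [-0.001, 0.446, 1.761, 0.0, 0.935, -0.145], 'eef_pos': [518.742, 36.105, 53.437], 'eef_rot': [-3.141, -0.0, 1.714], 'wrist_force': [-0.554, 2.477, 1.039], 'finger_gap': 0.53, 'finger_force': 1.171}
tcp mould [121.8  -0.3  53.4] turn 0.0 F mould [2.5 0.2 1. ]
```

arm_command(
  steps=[
    [0,-1,0,0,0],
    [0,-2,0,0,0],
    [0,-3,0,0,0],
    [0,-4,0,0,0],
    [0,-5,0,0,0],
    [0,-6,0,0,0],
    [0,-7,0,0,0],
    [0,-8,0,0,0],
    [0,-9,0,0,0],
    [0,-10,0,0,0],
    [0,-11,0,0,0],
    [0,-12,0,0,0],
    [0,-13,0,0,0],
    [0,-14,0,0,0],
  ],
)

```text
clock: 7.15
eef_pos: [520.8, 22.0, 53.5]
eef_rot: [3.142, 0.0, 1.714]
wrist_force: [-0.5, 2.1, 0.7]
finger_gap: 0.6
finger_force: 0.9
```

```bash
python3 go.py
```

```text
{'clock': 7.15, 'joints': [-0.028, 0.449, 1.757, -0.0, 0.936, -0.171], 'eef_pos': [520.825, 21.994, 53.459], 'eef_rot': [3.142, 0.0, 1.714], 'wrist_force': [-0.519, 2.086, 0.725], 'finger_gap': 0.57, 'finger_force': 0.863}
tcp mould [107.5  -0.4  53.5] turn 0.0 F mould [2.1 0.2 0.7]
```

Next, slow half-millimetre rows into the pins.

arm_command(
  steps=[
    [0,-1,0,0,0],
    [0,-2,0,0,0],
    [0,-2.5,0,0,0],
    [0,-3,0,0,0],
    [0,-3.5,0,0,0],
    [0,-4,0,0,0],
    [0,-4.5,0,0,0],
    [0,-5,0,0,0],
    [0,-5.5,0,0,0],
    [0,-6,0,0,0],
  ],
)

```text
clock: 8.4
eef_pos: [521.5, 17.6, 53.7]
eef_rot: [3.141, -0.002, 1.714]
wrist_force: [-2.7, 15.7, 2.7]
finger_gap: 0.5
finger_force: 7.8
```

```bash
python3 go.py
```

```text
{'clock': 8.4, 'joints': [-0.038, 0.449, 1.755, 0.003, 0.937, -0.183], 'eef_pos': [521.53, 17.582, 53.655], 'eef_rot': [3.141, -0.002, 1.714], 'wrist_force': [-2.701, 15.676, 2.716], 'finger_gap': 0.455, 'finger_force': 7.831}
tcp mould [103.1  -0.4  53.7] turn 0.0 F mould [15.9  0.4  2.7]
```

arm_command(
  steps=[
    [0,-0.4,0,0,0],
    [0,-0.8,0,0,0],
    [0,-1.2,0,0,0],
    [0,-1.6,0,0,0],
    [0,-2,0,0,0],
    [0,-2.4,0,0,0],
    [0,-2.8,0,0,0],
    [0,-3.2,0,0,0],
  ],
)

```text
clock: 9.4
eef_pos: [522.0, 14.4, 53.7]
eef_rot: [3.142, -0.002, 1.714]
wrist_force: [-2.3, 15.6, 3.4]
finger_gap: 0.6
finger_force: 7.8
```

```bash
python3 go.py
```

```text
{'clock': 9.4, 'joints': [-0.044, 0.45, 1.754, 0.003, 0.938, -0.189], 'eef_pos': [521.965, 14.449, 53.66], 'eef_rot': [3.142, -0.002, 1.714], 'wrist_force': [-2.306, 15.582, 3.378], 'finger_gap': 0.554, 'finger_force': 7.839}
tcp mould [99.9 -0.4 53.7] turn 0.0 F mould [15.8  0.1  3.4]
```

arm_command(
  steps=[
    [0,-0.3,0,0,0],
    [0,-0.6,0,0,0],
    [0,-0.9,0,0,0],
    [0,-1.2,0,0,0],
  ],
)

```text
clock: 9.9
eef_pos: [522.1, 13.4, 53.7]
eef_rot: [3.142, -0.002, 1.714]
wrist_force: [-1.9, 18.2, 3.8]
finger_gap: 0.5
finger_force: 9.4
```

arm_command(
  steps=[
    [0,-0.3,0,0,0],
    [0,-0.5,0,0,0],
  ],
)

```text
clock: 10.15
eef_pos: [522.1, 13.4, 53.6]
eef_rot: [-3.142, -0.003, 1.714]
wrist_force: [-2.7, 21.9, 3.7]
finger_gap: 0.6
finger_force: 11.3
```

```bash
python3 go.py
```

```text
{'clock': 10.15, 'joints': [-0.046, 0.45, 1.754, 0.004, 0.938, -0.192], 'eef_pos': [522.099, 13.404, 53.646], 'eef_rot': [-3.142, -0.003, 1.714], 'wrist_force': [-2.72, 21.888, 3.664], 'finger_gap': 0.626, 'finger_force': 11.267}
tcp mould [98.9 -0.4 53.6] turn 0.0 F mould [22.1 -0.4  3.7]
```

arm_command(
  steps=[
    [0,-0.3,0,0,0],
    [0,-0.3,0,0,0],
  ],
)

```text
clock: 10.4
eef_pos: [522.1, 13.4, 53.7]
eef_rot: [-3.142, -0.003, 1.715]
wrist_force: [-3.6, 23.4, 3.0]
finger_gap: 0.5
finger_force: 12.0
```

arm_command(
  steps=[
    [0,3,0,0,0],
    [0,12,0,0,0],
    [0,20,0,-20,0],
    [0.5,20,0,-80,0],
    [0.5,20,0,-140,0],
    [0.5,20,0,-180,0],
    [0.5,20,0,-180,0],
  ],
)

```text
clock: 11.28
eef_pos: [520.5, 30.9, 236.5]
eef_rot: [3.136, 0.001, 1.714]
wrist_force: [0.6, 0.4, -0.3]
finger_gap: 37.0
finger_force: 0.0
```

Run:
```python
from go import *
plan()
s,t=cam("scene","s2"),cam("top","t2")
a=cv2.resize(s["img"][200:300,230:350],(600,500),interpolation=3)[:,:,::-1]
b=cv2.resize(t["img"][210:270,310:400],(750,500),interpolation=3)[:,:,::-1]
cv2.imwrite("pics/m2.png",np.hstack([cv2.resize(a,(400,333)),cv2.resize(b,(400,333))[:333]]))
```

```text
{'clock': 11.275, 'joints': [-0.011, 0.223, 1.589, -0.0, 1.324, -0.154], 'eef_pos': [520.469, 30.861, 236.459], 'eef_rot': [3.136, 0.001, 1.714], 'wrist_force': [0.563, 0.38, -0.318], 'finger_gap': 36.973, 'finger_force': 0.0}
tcp mould [116.4  -1.3 236.5] turn -0.0 F mould [ 0.3 -0.6 -0.3]
```

View pics/m2.png

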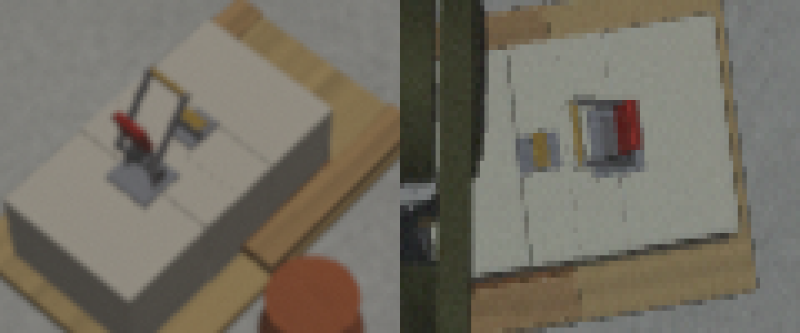

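The wrist force rose to 23 N with the TCP stopped at 98.9, and the picture shows the parting seam closed, so the half is home. The bar stands at about (280,225) in the scene view, same place as before. Next I go above the loop.

```bash
python3 go.py -5.5,0,205 -5.5,0,172
```

```text
{'clock': 11.375, 'joints': [-0.011, 0.227, 1.593, -0.0, 1.322, -0.154], 'eef_pos': [519.298, 30.824, 232.831], 'eef_rot': [-3.141, 0.0, 1.714], 'wrist_force': [-0.385, 0.069, -0.19], 'finger_gap': 44.55, 'finger_force': 0.0}
tcp mould [ 1.165e+02 -1.000e-01  2.328e+02] turn -0.0 F mould [ 0.1  0.4 -0.2]
(-5.5, 0.0, 205.0) [-1.22e+02 -1.00e-01  2.78e+01]
(-5.5, 0.0, 172.0) [-1.22e+02 -1.00e-01  6.08e+01]
```

arm_command(
  steps=[
    [0.6,-40,0,0,0],
    [0.6,-90,0,10,0],
    [0.6,-122,0,20,0],
    [0.6,-122,0,28,0],
    [0.6,-122,0,28,0],
    [0.6,-122,0,28,0],
  ],
  force=12,
)

```text
clock: 12.12
eef_pos: [536.9, -89.0, 205.4]
eef_rot: [-3.141, -0.0, 1.715]
wrist_force: [-0.3, 0.8, 0.5]
finger_gap: 56.5
finger_force: 0.0
```

Run:
```python
from go import *
plan((-5.5,0,172))
c=cam("wrist","w3");im=c["img"].copy()
for q in [(-3.5,-13,157),(-3.5,13,157),(0,55,82),(0,-55,82),(16.5,0,96.5)]:
    u=proj(c,world(q));print(q,u.round());cv2.circle(im,tuple(int(round(x)) for x in u),3,(255,0,255),1)
cv2.imwrite("pics/w3a.png",im[150:480,120:520][:,:,::-1])
```

```text
{'clock': 12.125, 'joints': [-0.232, 0.303, 1.562, 0.0, 1.277, -0.376], 'eef_pos': [536.945, -89.019, 205.441], 'eef_rot': [-3.141, -0.0, 1.715], 'wrist_force': [-0.33, 0.809, 0.503], 'finger_gap': 56.51, 'finger_force': 0.0}
tcp mould [ -4.6  -0.5 205.4] turn 0.1 F mould [0.8 0.2 0.5]
(-5.5, 0, 172) [-0.9 -0.5 33.4]
(-3.5, -13, 157) [341. 264.]
(-3.5, 13, 157) [297. 264.]
(0, 55, 82) [250. 227.]
(0, -55, 82) [388. 227.]
(16.5, 0, 96.5) [319. 210.]
```

View pics/w3a.png

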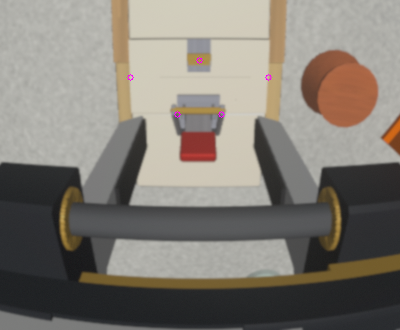

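Run:
```python
from go import *
s,t,w=cam("scene"),cam("top"),cam("wrist")
rs=[ray(s,(279.6,224.6)),ray(t,(349.6,233.6)),ray(w,(318.,259))]
for k in([0,1],[0,2],[0,1,2]):
    p,e=tri([rs[i] for i in k]);print(mould(p).round(1),np.round(e,1))
plan((-3,0,172),(-3,0,168))
```

```text
[ -3.6   0.5 156.7] [0.6 0.6]
[ -2.    0.7 154.8] [0.4 0.4]
[ -2.8   0.6 155. ] [0.5 1.3 1.1]
{'clock': 12.325, 'joints': [-0.232, 0.303, 1.561, 0.0, 1.277, -0.376], 'eef_pos': [537.041, -89.438, 205.757], 'eef_rot': [3.141, 0.0, 1.715], 'wrist_force': [0.409, 0.408, 0.012], 'finger_gap': 56.182, 'finger_force': 0.0}
tcp mould [ -5.1  -0.5 205.8] turn 0.1 F mould [ 0.3 -0.5  0. ]
(-3, 0, 172) [ 2.1 -0.5 33.8]
(-3, 0, 168) [ 2.1 -0.5 37.8]
```

arm_command(
  steps=[
    [0.6,1.5,-0.8,20,0],
    [0.6,1.5,-0.8,36,0],
    [0.3,1.5,-0.8,36,0],
    [0.3,1.5,-0.8,36,0],
    [0.3,1.5,-0.8,36,0],
    [0.3,1.5,-0.8,36,0],
    [0.3,1.5,-0.8,36,0],
    [0.3,1.5,-0.8,36,0],
  ],
  force=12,
)

```text
clock: 13.32
eef_pos: [536.0, -88.6, 169.7]
eef_rot: [3.141, -0.0, 1.714]
wrist_force: [-3.0, 2.2, 3.6]
finger_gap: 31.8
finger_force: 12.0
```

Run:
```python
from go import *
plan((22,0,140),(26,0,120),(26,0,104))
c=cam("wrist","w4");s=cam("scene","s4")
a=c["img"][180:400,200:440][:,:,::-1];b=s["img"][195:285,235:333][:,:,::-1]
cv2.imwrite("pics/m4.png",np.hstack([cv2.resize(a,(436,400),interpolation=3),cv2.resize(b,(360,400),interpolation=3)]))
```

```text
{'clock': 13.325, 'joints': [-0.231, 0.336, 1.606, 0.0, 1.2, -0.375], 'eef_pos': [535.969, -88.554, 169.666], 'eef_rot': [3.141, -0.0, 1.714], 'wrist_force': [-3.037, 2.176, 3.568], 'finger_gap': 31.761, 'finger_force': 12.0}
tcp mould [ -4.    0.4 169.7] turn 0.0 F mould [2.6 2.7 3.6]
(22, 0, 140) [26.   0.4 29.7]
(26, 0, 120) [30.   0.4 49.7]
(26, 0, 104) [30.   0.4 65.7]
```

View pics/m4.png

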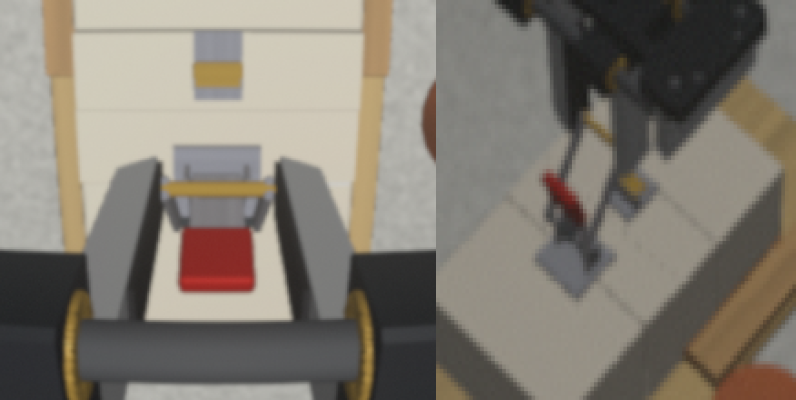

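The pads hold the strips at 31.8 mm, and the bar is at wrist pixel (320,283). Now I carry it over the lip.

arm_command(
  steps=[
    [0.3,4,0,1.5,0],
    [0.3,8,0,3,0],
    [0.3,12,0,6,0],
    [0.3,16,0,10,0],
    [0.3,20,0,15,0],
    [0.3,24,0,20,0],
    [0.3,26,0,25,0],
    [0.3,28,0,30,0],
    [0.3,29,0,35,0],
    [0.3,30,0,40,0],
    [0.3,30.5,0,45,0],
    [0.3,30.5,0,45,0],
  ],
)

```text
clock: 14.92
eef_pos: [531.6, -58.4, 124.1]
eef_rot: [-3.141, -0.0, 1.714]
wrist_force: [-2.1, -2.7, -0.9]
finger_gap: 31.7
finger_force: 12.0
```

Run:
```python
from go import *
plan()
c=cam("wrist","w5");s=cam("scene","s5")
a=c["img"][180:400,200:440][:,:,::-1];b=s["img"][195:285,235:333][:,:,::-1]
cv2.imwrite("pics/m5.png",np.hstack([cv2.resize(a,(436,400),interpolation=3),cv2.resize(b,(360,400),interpolation=3)]))
for q in((28,0,110),(16.5,0,96.5),(21.3,0,96.5)):
    u=proj(c,world(q));print(q,u,(u-[200,180])*[436/240,400/220])
```

```text
{'clock': 14.925, 'joints': [-0.178, 0.372, 1.673, 0.0, 1.097, -0.321], 'eef_pos': [531.573, -58.43, 124.128], 'eef_rot': [-3.141, -0.0, 1.714], 'wrist_force': [-2.068, -2.66, -0.942], 'finger_gap': 31.704, 'finger_force': 11.996}
tcp mould [ 26.4   0.5 124.1] turn 0.0 F mould [-2.3  2.4 -0.9]
(28, 0, 110) [320.52687686 285.52309961] [218.95715964 191.86018112]
(16.5, 0, 96.5) [320.48923015 295.13420722] [218.8887681  209.33492221]
(21.3, 0, 96.5) [320.48032758 287.15681559] [218.87259509 194.83057379]
```

View pics/m5.png

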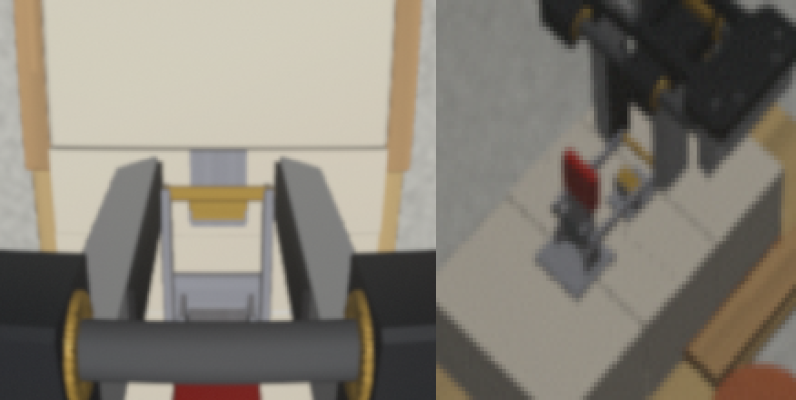

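The bar sits beyond the lip, at crop (216,192), exactly where I predicted. Descending now.

arm_command(
  steps=[
    [0.3,0,0,4,0],
    [0.3,0,0,8,0],
    [0.3,0,0,12,0],
    [0.3,0,0,15,0],
    [0.3,0,0,18,0],
    [0.3,0,0,20,0],
    [0.3,0,0,21,0],
    [0.3,0,0,21,0],
  ],
)

```text
clock: 16.02
eef_pos: [531.6, -58.4, 103.5]
eef_rot: [3.142, -0.0, 1.714]
wrist_force: [-2.3, -2.4, 1.2]
finger_gap: 31.3
finger_force: 12.0
```

Run:
```python
from go import *
plan()
c=cam("wrist","w6");s=cam("scene","s6")
a=c["img"][180:400,200:440][:,:,::-1];b=s["img"][195:285,235:333][:,:,::-1]
cv2.imwrite("pics/m6.png",np.hstack([cv2.resize(a,(436,400),interpolation=3),cv2.resize(b,(360,400),interpolation=3)]))
for q in((28,0,89),(28,0,93),(21.3,0,96.5)):
    print(q,(proj(c,world(q))-[200,180])*[436/240,400/220],(proj(s,world(q))-[235,195])*[360/98,400/90]+[436,0])
```

```text
{'clock': 16.025, 'joints': [-0.178, 0.399, 1.689, 0.0, 1.053, -0.321], 'eef_pos': [531.626, -58.411, 103.46], 'eef_rot': [3.142, -0.0, 1.714], 'wrist_force': [-2.311, -2.371, 1.178], 'finger_gap': 31.299, 'finger_force': 11.997}
tcp mould [ 26.4   0.4 103.5] turn 0.0 F mould [-2.   2.6  1.2]
(28, 0, 89) [218.77146297 191.43398091] [641.88773295 172.81411238]
(28, 0, 93) [218.80644845 197.12932337] [641.70603587 168.1196085 ]
(21.3, 0, 96.5) [218.86255281 224.71348386] [633.63065283 172.73422209]
```

View pics/m6.png

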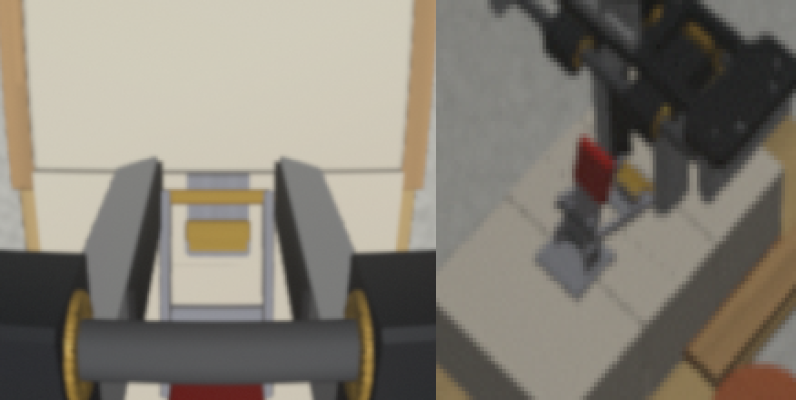

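arm_command(
  steps=[
    [0.3,0,0,1,0],
    [0.3,-1,0,1,0],
    [0.3,-2,0,1,0],
    [0.3,-3,0,1,0],
    [0.3,-4,0,1,0],
    [0.3,-5,0,1,0],
    [0.3,-6,0,1,0],
    [0.3,-6,0,1,0],
  ],
)

```text
clock: 17.12
eef_pos: [532.3, -62.9, 102.6]
eef_rot: [-3.141, -0.003, 1.714]
wrist_force: [-4.3, 8.3, 4.7]
finger_gap: 31.8
finger_force: 12.0
```

```bash
python3 go.py
```

```text
{'clock': 17.125, 'joints': [-0.187, 0.403, 1.686, 0.003, 1.054, -0.332], 'eef_pos': [532.27, -62.894, 102.57], 'eef_rot': [-3.141, -0.003, 1.714], 'wrist_force': [-4.328, 8.256, 4.661], 'finger_gap': 31.846, 'finger_force': 12.025}
tcp mould [ 21.9   0.4 102.6] turn 0.0 F mould [8.8 3.1 4.7]
```

Run:
```python
from go import *
c=cam("wrist","w7")
def prof(im):
    h=cv2.cvtColor(im,cv2.COLOR_RGB2HSV).astype(int)
    for v in range(276,312): print(v,h[v,316:325].mean(0).round().astype(int).tolist(),h[v,298:303].mean(0).round().astype(int).tolist(),end=" | ")
    print()
prof(cv2.imread("pics/w6.png")[:,:,::-1]);prof(c["img"])
print(c["view"].round(3).tolist())
for q in((22,0,89),(23.5,0,89),(23.5,0,91),(18,0,90.8),(21.3,0,96.5),(21.3,0,93),(11.8,0,96.5)):print(q,proj(c,world(q)).round(1))
```

```text
276 [129, 4, 126] [21, 26, 184] | 277 [117, 10, 140] [20, 26, 197] | 278 [117, 13, 148] [21, 25, 201] | 279 [115, 13, 151] [21, 25, 201] | 280 [116, 14, 151] [21, 25, 201] | 281 [117, 13, 151] [21, 24, 200] | 282 [121, 9, 148] [20, 27, 197] | 283 [12, 15, 142] [20, 40, 186] | 284 [19, 76, 146] [20, 79, 168] | 285 [20, 130, 158] [20, 128, 164] | 286 [21, 145, 167] [21, 146, 167] | 287 [21, 147, 169] [21, 147, 170] | 288 [21, 147, 170] [21, 147, 170] | 289 [21, 147, 170] [21, 148, 169] | 290 [21, 146, 165] [20, 143, 166] | 291 [19, 122, 155] [19, 112, 162] | 292 [17, 61, 145] [19, 61, 172] | 293 [39, 7, 142] [20, 34, 192] | 294 [121, 12, 149] [21, 28, 201] | 295 [118, 13, 151] [21, 27, 202] | 296 [117, 13, 151] [21, 27, 202] | 297 [117, 14, 150] [21, 27, 202] | 298 [118, 12, 150] [21, 27, 202] | 299 [138, 5, 142] [21, 27, 201] | 300 [16, 34, 137] [20, 30, 200] | 301 [19, 93, 139] [20, 33, 195] | 302 [21, 136, 149] [20, 36, 192] | 303 [21, 147, 161] [20, 40, 192] | 304 [21, 148, 166] [20, 42, 191] | 305 [21, 149, 167] [20, 42, 190] | 306 [21, 149, 167] [20, 43, 190] | 307 [21, 149, 169]
[... 1038 characters left out ...]
[21, 150, 169] [20, 44, 191] | 302 [21, 150, 168] [20, 44, 191] | 303 [21, 149, 168] [20, 42, 190] | 304 [21, 149, 167] [20, 40, 190] | 305 [21, 149, 166] [20, 33, 190] | 306 [21, 150, 166] [19, 27, 192] | 307 [21, 150, 167] [19, 25, 193] | 308 [21, 150, 168] [19, 24, 193] | 309 [21, 144, 168] [20, 24, 193] | 310 [20, 108, 164] [20, 24, 194] | 311 [17, 46, 154] [20, 23, 194] | 
[[0.99, 0.141, 0.001, -518.23], [0.137, -0.957, 0.254, -127.231], [0.037, -0.252, -0.967, 237.208], [0.0, 0.0, 0.0, 1.0]]
(22, 0, 89) [320.4 288.7]
(23.5, 0, 89) [320.4 286. ]
(23.5, 0, 91) [320.4 287.5]
(18, 0, 90.8) [320.4 297.3]
(21.3, 0, 96.5) [320.5 296.1]
(21.3, 0, 93) [320.4 293.2]
(11.8, 0, 96.5) [320.5 313.3]
```

arm_command(
  steps=[
    [0.3,1.5,0,0,0],
    [0.3,3,0,0,0],
    [0.3,3,0,0,0],
  ],
)

```text
clock: 17.55
eef_pos: [532.2, -61.6, 102.7]
eef_rot: [3.141, 0.001, 1.714]
wrist_force: [-3.7, -3.1, 4.3]
finger_gap: 31.7
finger_force: 12.0
```

```bash
cat > bar.py <<'E'
from go import *
plan()
c=cam("wrist")
h=cv2.cvtColor(c["img"],cv2.COLOR_RGB2HSV).astype(float)
p=h[270:330,316:325,1].mean(1)
i=[270+k+(90-p[k])/(p[k+1]-p[k]) for k in range(59) if (p[k]-90)*(p[k+1]-90)<0]
print("brass edges",np.round(i,1))
print("lip",proj(c,world((21.3,0,96.5))).round(1)[1],proj(c,world((21.3,0,93))).round(1)[1])
for z in(87.2,89,90.8,92.5):print(z,[round(float(proj(c,world((x,0,z)))[1]),1) for x in(18,20,22,24,26,28)])
E
python3 bar.py
```

```text
{'clock': 17.55, 'joints': [-0.183, 0.402, 1.687, -0.001, 1.052, -0.326], 'eef_pos': [532.185, -61.626, 102.651], 'eef_rot': [3.141, 0.001, 1.714], 'wrist_force': [-3.711, -3.06, 4.296], 'finger_gap': 31.737, 'finger_force': 11.989}
tcp mould [ 23.2   0.3 102.7] turn 0.0 F mould [-2.5  4.1  4.3]
brass edges [283.7 291.1 295.7 312.5]
lip 298.3 295.3
87.2 [296.5, 293.0, 289.4, 285.8, 282.2, 278.6]
89 [298.0, 294.4, 290.8, 287.2, 283.6, 279.9]
90.8 [299.4, 295.9, 292.3, 288.6, 285.0, 281.3]
92.5 [300.9, 297.3, 293.7, 290.0, 286.3, 282.6]
```

arm_command(
  steps=[
    [0.3,0,0,0.5,0],
    [0.3,0,0,1,0],
    [0.3,0,0,1,0],
  ],
)

```text
clock: 17.98
eef_pos: [532.3, -61.6, 102.3]
eef_rot: [3.141, 0.001, 1.714]
wrist_force: [-7.1, -3.3, 13.1]
finger_gap: 32.0
finger_force: 12.0
```

```bash
python3 bar.py
```

```text
{'clock': 17.975, 'joints': [-0.184, 0.402, 1.688, -0.0, 1.051, -0.327], 'eef_pos': [532.254, -61.641, 102.349], 'eef_rot': [3.141, 0.001, 1.714], 'wrist_force': [-7.076, -3.321, 13.059], 'finger_gap': 32.014, 'finger_force': 11.992}
tcp mould [ 23.1   0.2 102.3] turn -0.0 F mould [-2.3  7.5 13.1]
brass edges [284.  291.1 296.  312.7]
lip 298.6 295.6
87.2 [296.7, 293.2, 289.6, 286.1, 282.4, 278.8]
89 [298.2, 294.6, 291.1, 287.4, 283.8, 280.1]
90.8 [299.7, 296.1, 292.5, 288.9, 285.2, 281.5]
92.5 [301.1, 297.5, 293.9, 290.2, 286.5, 282.8]
```

Pushing down met the foot plate, so the bar is low enough and just rubbing. I'll raise it a little and draw it back under the lip.

arm_command(
  steps=[
    [0.3,0,0,-1.2,0],
    [0.3,0,0,-2.4,0],
    [0.3,-1,0,-2.4,0],
    [0.3,-2,0,-2.4,0],
    [0.3,-3,0,-2.4,0],
    [0.3,-3,0,-2.4,0],
  ],
)

```text
clock: 18.77
eef_pos: [532.2, -63.7, 103.4]
eef_rot: [-3.141, -0.001, 1.714]
wrist_force: [-2.1, 5.1, -2.2]
finger_gap: 32.0
finger_force: 12.0
```

```bash
python3 bar.py
```

```text
{'clock': 18.775, 'joints': [-0.188, 0.402, 1.685, 0.001, 1.056, -0.332], 'eef_pos': [532.21, -63.658, 103.357], 'eef_rot': [-3.141, -0.001, 1.714], 'wrist_force': [-2.081, 5.116, -2.224], 'finger_gap': 32.026, 'finger_force': 12.001}
tcp mould [ 21.1   0.6 103.4] turn 0.0 F mould [ 5.4  1.3 -2.2]
brass edges [283.4 308.2]
lip 294.0 291.1
87.2 [292.5, 288.9, 285.3, 281.7, 278.1, 274.4]
89 [293.9, 290.3, 286.7, 283.1, 279.4, 275.7]
90.8 [295.3, 291.7, 288.1, 284.5, 280.8, 277.0]
92.5 [296.7, 293.1, 289.5, 285.8, 282.1, 278.3]
```

arm_command(
  steps=[
    [0.3,-1,0,0,0],
    [0.3,-2,0,0,0],
    [0.3,-3,0,0,0],
    [0.3,-3,0,0,0],
  ],
)

```text
clock: 19.32
eef_pos: [532.5, -66.5, 103.3]
eef_rot: [-3.141, -0.002, 1.714]
wrist_force: [-2.3, 6.2, -2.3]
finger_gap: 31.5
finger_force: 12.0
```

```bash
python3 bar.py
```

```text
{'clock': 19.325, 'joints': [-0.193, 0.404, 1.683, 0.002, 1.056, -0.337], 'eef_pos': [532.536, -66.46, 103.252], 'eef_rot': [-3.141, -0.002, 1.714], 'wrist_force': [-2.28, 6.171, -2.324], 'finger_gap': 31.5, 'finger_force': 12.002}
tcp mould [ 18.3   0.7 103.3] turn 0.0 F mould [ 6.4  1.4 -2.3]
brass edges [283.2 303.3]
lip 288.8 286.0
87.2 [287.5, 283.9, 280.3, 276.7, 273.0, 269.3]
89 [288.9, 285.3, 281.7, 278.0, 274.3, 270.5]
90.8 [290.3, 286.7, 283.0, 279.3, 275.6, 271.8]
92.5 [291.7, 288.0, 284.3, 280.6, 276.8, 273.1]
```

arm_command(
  steps=[
    [0.3,-0.7,0,0,0],
    [0.3,-1.4,0,0,0],
    [0.3,-1.4,0,0,0],
  ],
)

```text
clock: 19.75
eef_pos: [532.6, -67.2, 103.3]
eef_rot: [-3.14, -0.003, 1.714]
wrist_force: [-3.3, 10.8, -1.8]
finger_gap: 32.3
finger_force: 12.0
```

```bash
python3 bar.py
```

```text
{'clock': 19.75, 'joints': [-0.195, 0.405, 1.682, 0.003, 1.057, -0.34], 'eef_pos': [532.639, -67.158, 103.284], 'eef_rot': [-3.14, -0.003, 1.714], 'wrist_force': [-3.261, 10.838, -1.812], 'finger_gap': 32.264, 'finger_force': 12.016}
tcp mould [ 17.6   0.7 103.3] turn 0.0 F mould [11.2  1.7 -1.8]
brass edges [282.6 302.4]
lip 287.5 284.7
87.2 [286.3, 282.7, 279.0, 275.4, 271.7, 268.0]
89 [287.7, 284.0, 280.4, 276.7, 273.0, 269.2]
90.8 [289.1, 285.4, 281.7, 278.0, 274.3, 270.5]
92.5 [290.4, 286.7, 283.0, 279.3, 275.5, 271.7]
```

arm_command(
  steps=[
    [0.3,0.6,0,0,0],
    [0.55,0.6,0,0,0],
    [0.55,0.6,0,0,0],
    [0.55,0.6,0,-10,0],
    [0.55,0.6,0,-50,0],
    [0.55,20,0,-100,0],
    [0.2,60,0,-110,0],
    [0,60,0,-110,0],
    [0,60,0,-110,0],
  ],
)

```text
clock: 20.92
eef_pos: [524.5, -9.8, 213.9]
eef_rot: [3.142, 0.0, 1.714]
wrist_force: [-0.8, -0.1, -1.2]
finger_gap: 24.9
finger_force: 0.0
```

Run:
```python
from go import *
plan()
c=cam("wrist","w8");s=cam("scene","s8");t=cam("top","t8")
a=c["img"][180:420,200:440][:,:,::-1];b=s["img"][205:285,235:315][:,:,::-1]
cv2.imwrite("pics/m8.png",np.hstack([cv2.resize(a,(400,400),interpolation=3),cv2.resize(b,(400,400),interpolation=3)]))
for th in(1.0,1.2,1.4):
    q=(-27-43*np.cos(th)+8*np.sin(th),0,95+43*np.sin(th)+8*np.cos(th))
    print(th,q,(proj(s,world(q))-[235,205])*5+[400,0],(proj(c,world(q))-[200,180])*400/240)
for q in((18,0,89),(16.5,0,96.5)):print((proj(s,world(q))-[235,205])*5+[400,0],(proj(c,world(q))-[200,180])*400/240)
for n in("s8","t8"):
    im=cv2.cvtColor(cv2.imread(f"pics/{n}.png"),cv2.COLOR_BGR2HSV);m=((im[...,0]<6)|(im[...,0]>174))&(im[...,1]>150)
    v,u=np.nonzero(m[195:285,235:375]);print(n,len(u),u.mean()+235,v.mean()+195)
```

```text
{'clock': 20.925, 'joints': [-0.088, 0.252, 1.607, -0.0, 1.282, -0.232], 'eef_pos': [524.528, -9.769, 213.892], 'eef_rot': [3.142, 0.0, 1.714], 'wrist_force': [-0.807, -0.142, -1.153], 'finger_gap': 24.932, 'finger_force': 0.0}
tcp mould [ 75.6   0.5 213.9] turn 0.0 F mould [-0.   0.8 -1.2]
1.0 (np.float64(-43.501231273866836), 0, np.float64(135.50567079368466)) [556.14813226 190.24687319] [200.77251862 351.66449016]
1.2 (np.float64(-35.12507075475915), 0, np.float64(137.9765427324041)) [570.31378721 173.77707061] [200.77434559 341.50123671]
1.4 (np.float64(-26.424989304802686), 0, np.float64(138.7340755327057)) [585.23063735 159.21724561] [200.76717791 328.11069066]
[664.22180619 159.07366877] [200.47567713 197.99241982]
[661.24688909 151.4020949 ] [200.50823388 207.12310255]
s8 16 269.625 236.75
t8 33 359.93939393939394 232.03030303030303
```

View pics/m8.png

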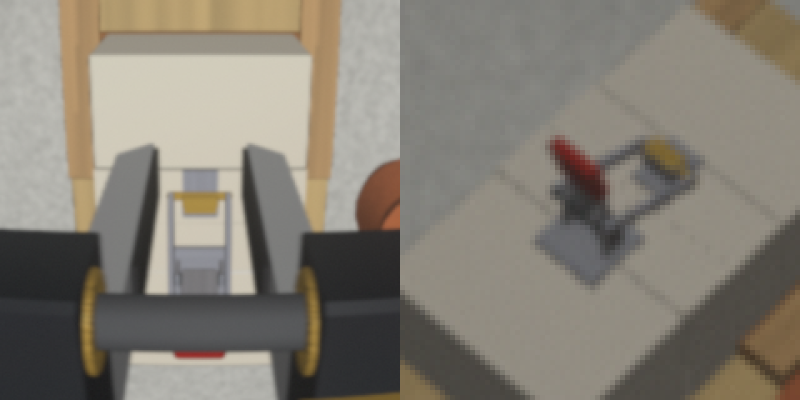

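The loop lies flat around the keeper with the bar hidden under the lip (scene crop (665,160)). The lever stands near 1.3 rad (red at (578,167)). Next I press the lever.

arm_command(
  steps=[
    [0,-45,0.5,0,0],
    [0,-86,0.5,10,0],
    [0,-86,0.5,30,0],
    [0,-86,0.5,54,0],
    [0,-86,0.5,54,0],
    [0,-92,0.5,54,0],
    [0,-96,0.5,54.5,0],
    [0,-99,0.5,55,0],
    [0,-102,0.5,55,0],
    [0,-105,0.5,55.5,0],
    [0,-107.5,0.5,56,0],
  ],
)

```text
clock: 22.45
eef_pos: [540.5, -115.6, 157.9]
eef_rot: [3.141, -0.0, 1.714]
wrist_force: [1.3, 3.0, 1.9]
finger_gap: 0.3
finger_force: 1.8
```

```bash
python3 go.py -40.2,0,154.2 -47.7,0,149.1 -54.2,0,142.6 -59.1,0,134.9
```

```text
{'clock': 22.45, 'joints': [-0.277, 0.369, 1.591, 0.0, 1.182, -0.421], 'eef_pos': [540.466, -115.641, 157.894], 'eef_rot': [3.141, -0.0, 1.714], 'wrist_force': [1.322, 2.997, 1.927], 'finger_gap': 0.33, 'finger_force': 1.84}
tcp mould [-31.5  -0.2 157.9] turn 0.0 F mould [ 2.8 -1.7  1.9]
(-40.2, 0.0, 154.2) [-8.7 -0.2  3.7]
(-47.7, 0.0, 149.1) [-16.2  -0.2   8.8]
(-54.2, 0.0, 142.6) [-22.7  -0.2  15.3]
(-59.1, 0.0, 134.9) [-27.6  -0.2  23. ]
```

Pushing with 2.8 N as planned.

arm_command(
  steps=[
    [0,-3,0,1,0],
    [0,-6,0,2.3,0],
    [0,-9,0,3.8,0],
    [0,-11.5,0,5.5,0],
    [0,-14,0,7.2,0],
    [0,-16.2,0,8.8,0],
    [0,-18.5,0,11,0],
    [0,-20.7,0,13.2,0],
    [0,-22.7,0,15.3,0],
  ],
)

```text
clock: 23.58
eef_pos: [543.6, -138.4, 142.4]
eef_rot: [3.142, 0.0, 1.714]
wrist_force: [1.3, 3.0, 3.8]
finger_gap: 0.6
finger_force: 2.1
```

```bash
python3 go.py -59.1,0,134.9 -61.8,0,128.6 -63.5,0,122
```

```text
{'clock': 23.575, 'joints': [-0.314, 0.403, 1.581, -0.0, 1.157, -0.458], 'eef_pos': [543.62, -138.371, 142.382], 'eef_rot': [3.142, 0.0, 1.714], 'wrist_force': [1.252, 3.037, 3.78], 'finger_gap': 0.607, 'finger_force': 2.128}
tcp mould [-5.440e+01 -1.000e-01  1.424e+02] turn 0.0 F mould [ 2.8 -1.7  3.8]
(-59.1, 0.0, 134.9) [-4.7 -0.1  7.5]
(-61.8, 0.0, 128.6) [-7.4 -0.1 13.8]
(-63.5, 0.0, 122.0) [-9.1 -0.1 20.4]
```

arm_command(
  steps=[
    [0,-1.7,0,2.5,0],
    [0,-3.3,0,5,0],
    [0,-4.7,0,7.5,0],
    [0,-5.7,0,9.5,0],
    [0,-6.6,0,11.5,0],
    [0,-7.4,0,13.5,0],
    [0,-8,0,15.5,0],
    [0,-8.5,0,17.5,0],
    [0,-9,0,19.5,0],
    [0,-9,0,20.5,0],
    [0,-9,0,21,0],
  ],
)

```text
clock: 24.95
eef_pos: [544.9, -147.1, 122.0]
eef_rot: [3.141, 0.0, 1.714]
wrist_force: [-3.2, -0.2, 8.3]
finger_gap: 0.4
finger_force: 4.1
```

```bash
python3 go.py
```

```text
{'clock': 24.95, 'joints': [-0.328, 0.434, 1.589, -0.0, 1.118, -0.472], 'eef_pos': [544.913, -147.068, 122.033], 'eef_rot': [3.141, 0.0, 1.714], 'wrist_force': [-3.234, -0.212, 8.346], 'finger_gap': 0.421, 'finger_force': 4.119}
tcp mould [-6.32e+01 -1.00e-01  1.22e+02] turn 0.0 F mould [0.3 3.2 8.3]
```

arm_command(
  steps=[
    [0,0,0,0.5,0],
    [0,0,0,0.5,0],
    [0,0,0,-10,0],
    [0,0,0,-60,0],
    [0,60,0,-110,0],
    [0,120,0,-120,0],
    [0,180,0,-120,0],
    [0,180,0,-120,0],
    [0,180,0,-120,0],
  ],
)

```text
clock: 26.08
eef_pos: [519.3, 31.2, 241.8]
eef_rot: [3.141, 0.0, 1.715]
wrist_force: [0.3, -0.5, 0.9]
finger_gap: 0.3
finger_force: 0.0
```

Run:
```python
from go import *
plan()
for n in("scene","top"):
    c=cam(n,n+"9");im=cv2.cvtColor(c["img"],cv2.COLOR_RGB2HSV)
    m=((im[...,0]<6)|(im[...,0]>174))&(im[...,1]>130)
    for th in(0,.15,.3):
        print(n,th,proj(c,world((-27-43*np.cos(th)+8*np.sin(th),0,95+43*np.sin(th)+8*np.cos(th)))).round(1))
    u0=proj(c,world((-70,0,103))).astype(int);v,u=np.nonzero(m[u0[1]-12:u0[1]+12,u0[0]-12:u0[0]+12])
    print("red",len(u),(u.mean()+u0[0]-12).round(1),(v.mean()+u0[1]-12).round(1))
    h=im[...,:2].astype(int);k=proj(c,world((16.5,0,96.5)));print("keeper",k.round(1))
    b=np.argwhere((abs(h[...,0]-21)<5)&(h[...,1]>110));b=b[np.hypot(b[:,1]-k[0],b[:,0]-k[1])<9];print("brass",len(b),b.mean(0).round(1)[::-1])
    for t in("clay_pot_a","paint_blue","paint_green","rinse_jar","brush"):print(t,[(round(float(d["p"]),2),np.round(d["rect"]).astype(int).tolist()) for d in find_in(c,t)[:2]])
```

```text
{'clock': 26.075, 'joints': [-0.01, 0.22, 1.581, -0.0, 1.341, -0.155], 'eef_pos': [519.255, 31.182, 241.814], 'eef_rot': [3.141, 0.0, 1.715], 'wrist_force': [0.28, -0.48, 0.892], 'finger_gap': 0.346, 'finger_force': 0.0}
tcp mould [ 1.169e+02 -1.000e-01  2.418e+02] turn 0.1 F mould [-0.5 -0.2  0.9]
scene 0 [258.1 260. ]
scene 0.15 [258.5 257.8]
scene 0.3 [259.2 255.4]
red 101 258.4 260.6
keeper [287.2 235.3]
brass 21 [287.4 235.6]
clay_pot_a [(0.88, [324, 296, 28, 35])]
paint_blue [(0.92, [405, 128, 23, 50]), (0.73, [292, 261, 134, 123])]
paint_green [(0.79, [130, 310, 25, 30])]
rinse_jar [(0.94, [198, 378, 42, 41]), (0.25, [297, 240, 64, 70])]
brush [(0.84, [140, 250, 71, 31]), (0.56, [143, 373, 31, 41])]
top 0 [372.7 232. ]
top 0.15 [372.3 231.8]
top 0.3 [371.6 231.7]
red 72 373.0 231.9
keeper [340.9 236.6]
brass 15 [341.2 236.2]
clay_pot_a [(0.97, [347, 191, 24, 22]), (0.84, [175, 196, 28, 28])]
paint_blue [(0.74, [178, 267, 29, 22])]
paint_green [(0.52, [464, 272, 23, 17]), (0.32, [334, 239, 35, 44])]
rinse_jar [(0.95, [451, 192, 31, 34])]
brush [(0.76, [425, 325, 38, 55]), (0.36, [337, 239, 21, 45])]
```

Run:
```python
from go import *
c=cam("scene");h=cv2.cvtColor(c["img"],cv2.COLOR_RGB2HSV).astype(int)
b=np.argwhere((abs(h[...,0]-21)<5)&(h[...,1]>110));b=b[(b[:,0]>205)&(b[:,0]<275)&(b[:,1]>240)&(b[:,1]<310)]
print("brass all",len(b),b.min(0),b.max(0))
g=c["img"].astype(int)
for y in(-14.5,-20,14.5,20):
    print(y,[int(g[tuple(np.round(proj(c,world((x,y,z)))).astype(int)[::-1])].mean()) for x,z in zip(range(-10,16,4),np.linspace(92,91,7))])
```

```text
brass all 41 [206 284] [274 309]
-14.5 [87, 91, 90, 87, 85, 85, 85]
-20 [137, 137, 124, 134, 132, 133, 137]
14.5 [85, 93, 96, 89, 92, 92, 82]
20 [131, 134, 133, 132, 133, 137, 132]
```

The strips lie level at ±14.5 mm all the way to the keeper, so the loop is still hooked. The lever is flat and the bystanders are where they were.

```bash
python3 -c "
from h import *
print(job.sign_off())"
```

```text
the job is handed in; nothing more can be done
None
```

The mould is closed: the loose half is home, the loop is hooked under the keeper's lip and the lever is down flat. I signed it off at about 26 s; measured pushes peaked at about 24 N, and the bystanders I checked afterwards had not moved (clay_pot_b and the white paint were not checked).

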